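Show the toast to the phone

TASK

A cook on the video call wants to see how brown the taller slice in the toaster is. Raise the lift lever at the end of the toaster all the way so that the bread stands out of the slots, draw out the taller slice and hold it up to the phone, domed top upwards: the middle of the slice straight in front of the lens and about 15 cm from it, its broad face square to the leaning screen. Finish while holding it there, still and touching nothing else; leave the lever up, the small slice in its slot, and do not touch the phone or push the mug or the salt shaker about.

Things in the scene. Friction and masses are not known exactly. Their poses are not given: they have to be found in the camera images.
- toaster: Steel two-slot toaster with black end caps, 250 x 165 mm and 170 mm high, does not move. Origin: centre of its underside. x runs along the slots, away from the lever end (the lever is on the face at x = -125 mm); y across the slots; z up. The two slots are 142 mm long (x) and 35 mm wide, centred at y = +30 and y = -30 mm; each holds one slice standing on edge in a guide cage 21 mm wide whose wires end 14 mm below the toaster's top. Either slot can hold the taller slice.
- carriage (a joint): Lift of the bread carriage in m: 0 = down (start), 0.052 = fully raised. It carries both slices straight up, is moved by the lever knob, is not sprung (it stays where it is left; about 5 N of friction and 2 N of weight).
- lever_knob (a point): Centre of the black lever knob on the carriage: a rounded block 34 mm wide (toaster y), 15 mm high (z) and 28 mm deep (toaster x), its centre 25 mm out from the toaster's front end cap (toaster x = -150 mm, y = 0) and 96 mm above the worktop when down, 148 mm when up. The toaster's end cap is 165 mm high, so a gripper that takes the knob from above should lean back, away from the toaster, by some 25 to 40 degrees (towards the robot).
- tall_slice: The taller slice of toast, from a tin loaf with a two-lobed domed top: 106 mm wide at the lobes (100 below), 15 mm thick, 105 mm high, 45 g. Origin: centre of its lower edge; x along its width, y through its thickness (normal of the broad face), z up to the domed top. Standing on the lowered carriage its lower edge is 62 mm above the worktop and its top is just below the toaster's top; with the lever up the top stands 49 mm proud of the toaster.
- tall_slice_mid (a point): Middle of the taller slice, 52.5 mm above its lower edge.
- small_slice: The smaller slice of toast, in the other slot: 86 mm wide, 14 mm thick, 70 mm high, round-topped; same axes and origin as the taller one. With the lever up its top stands 14 mm proud of the toaster.
- phone: Phone standing upright in an aluminium stand behind the toaster, 74 mm wide, 155 mm high, screen towards the robot and leaning back 15 degrees; fixed. Origin: the front camera lens, top centre of the screen, 205 mm above the worktop. Its -x axis points out of the screen, square to it (towards the robot and 15 degrees upwards); y lies across the screen, z up along it.
- mug: White mug, 92 mm across (123 mm with its handle) and 95 mm high, close to the right of the toaster; origin: centre of its underside. To be left alone.
- salt: Glass salt shaker, 44 mm across and 90 mm high, left of the toaster beside the hob; origin: centre of its underside. To be left alone.
- view_point (a point): Point in the air on the lens axis, 0.15 m out from the phone's lens, square to the screen (244 mm above the worktop); axes as the phone's. The middle of the slice belongs here.

How it is judged:
By the outcome, as a careful person would: the job done as asked, in the order asked, and still so for the second after the job is handed in, while the arm keeps its last pose, push and grip.
It also fails if it takes over 45 s, if anything falls off the work surface, if the arm or the gripper's body presses on something with over 40 N, if the wrist force passes 120 N, or if a joint passes its speed limit or range.

ROBOT

A 6-joint arm with a two-finger parallel gripper is mounted at the origin on a cart in front of the work surface, level with it; the furniture and walls round the work are solid. World frame = base frame: x ahead of the robot, y to its left, z up, the work surface at z = 0. Lengths are in m, angles in rad, forces in N, time in s.
With the tool pointing down it reaches from about 0.275 to 0.875 m from the base axis. Payload 12.5 kg.
Tool frame: the origin (TCP) lies on the centre line of the jaws, within the pads' length; the fingertips stand 8 mm ahead of it and the grasp point (between the pads) lies 11 mm behind it (bot.tip_extent is the z of the fingertips in the tool frame, in m); z points along the fingers, x is the direction in which the jaws open and shut, and the axes are right-handed (so a half turn about z gives the same grasp; the last joint's range is limited). The gripper opens to 85 mm and grips with 20 to 120 N. Pads are 22 mm wide; open, the fingers measure 114 mm over their backs; the gripper's body (76 mm by 85 mm) begins 54 mm behind the grasp point. The pads swing forward as they close: fully open they stand 13 mm farther back than shut.
Start: joints at [-1.232, 0.351, 1.652, -0, 1.139, -0.085], TCP at [0.226, -0.501, 0.239] pointing down, gripper open.
Joint ranges: [-2.75, 2.75], [-0.79, 2.1], [0.01, 2.65], [-1.57, 4.71], [0.07, 3.14], [-2.87, 2.87]. Speed limits (rad/s): [2.22, 2.22, 2.79, 3.14, 3.14, 3.14].

INTERFACE

Orientations are given as a unit quaternion [w, x, y, z].
In Python, from bench import bot gives the robot as it stands.
- The arm moves only by the tool apply_moves, never from a script. Its argument "series" is a list of rows, each a list of 3 entries, a list of its own where there are three numbers: the shift along the world's x, y, z in m, then the turn, a rotation vector about the world's x, y, z in degrees, then the finger opening in m, from 0 to 0.0854. A call has 1 to 20 rows; each row shifts and turns the commanded pose from where the row before left it; what a row does not reach is not made up. A row lasts 1/10 s, in which the tool goes at most 50 mm and 8.59 degrees, less where a joint would pass 70% of its speed; a pose out of reach is approached as far as the arm can. A call with a gripper value outside its range is refused whole. The fingers move at their own pace and stop on an object; "force" is the grip in N (left out, the last holds). Time passes only in rows, so rows that do not move let the fingers close. It gives the time, the measured TCP pose, the force and the opening at its end, in the units of the state.
- bot.get_obs(): the state, without advancing time (a new reading comes with each control period).
- bot.get_image(name): name is "scene" or "top" or "wrist"; returns a dict with "pixels" (480x640x3 uint8, red, green, blue), "z_map" (480x640 float32, m along the optical axis (not along the pixel's ray), 0 where there is no reading), "intrinsics" (3x3 intrinsics, pixels), "view" (4x4, takes a point from world to camera coordinates); the wrist camera has in their place "mount" (4x4, takes a point from camera to tool coordinates, whose origin is the TCP and whose axes are the tool frame's). Camera axes: x right, y up, looking along -z (the intrinsics and any distortion apply to the point x, -y, -z); pixel columns grow to the right and rows downward; lengths in m; the calibration is good to about 2 mm. A picture is of the moment at which its call begins: read the wrist's pose just before it.
- bot.finish_job(): hands the job in, once; it reports no verdict.
Trained networks look in a picture, given as the dict that the camera call returned (one of the last four; its "shot" number tells which), for a name from the list of things; names that differ only in an ending like _2 or _b are one class to them, and where a whole thing is asked for, a point or a joint stands for the part that bears it (a point fixed in the world has none). Each returns a list of dicts, best first, with "score" (0 to 1); they miss things now and then, are a little off and sometimes report something else, mostly with a low value. They report only what shows in the picture. A call takes as long as a camera call.
- bot.spot_in(name, picture): "extent" ([centre column, centre row, width, height] in pixels, round what is visible of it).
The state is a dict: "time_s": time; "joint_pos": joint angles; "joint_velocities": joint speeds; "tau": joint torques, N m; "eef_pos": TCP position; "orientation": TCP orientation; "contact_force": force on the tool from outside, world axes, zero at the start; "torque": the same for the moment, N m; "grip_width": finger opening in m.
Only numpy, scipy, OpenCV 4.12 (cv2) and the standard library are available. Lean on these libraries where they do the work, as an engineer would, in place of code of your own. Each camera call takes 0.05 s, during which the arm holds its last target. There are 200 camera calls.

## Working session

There is one attempt and no reset: what is moved stays moved. The work goes in short steps, Python scripts to look and compute and a tool call to move; the robot and the scene stay as the last step left them, time stands still between calls to the robot, and variables do not carry over. Pictures are saved under pics/ and viewed, about 8 in all and at most 12, crops included, and the job is handed in when it is done.

Besides the shell and the picture viewer there is one more tool, called after ">>>" by a JSON object that holds its "fn" and its "kwargs", one argument or row to a line. apply_moves: Moves the arm, as the interface text tells. Its arguments: {"type":"object","properties":{"series":{"type":"array","items":{"type":"array"}},"force":{"type":"number"}},"required":["series"]}

```bash
mkdir -p pics; ls
cat > h.py <<'E'
import numpy as np, cv2
from bench import bot
from scipy.spatial.transform import Rotation as R
def cloud(d, T=None):
    """world points HxWx3 (T: camera->world)"""
    z=d["z_map"];K=d["intrinsics"];v,u=np.mgrid[:480,:640]
    p=np.stack([(u-K[0,2])/K[0,0]*z,-(v-K[1,2])/K[1,1]*z,-z,np.ones_like(z)],-1)
    if T is None: T=np.linalg.inv(d["view"])
    w=(p@np.array(T).T)[...,:3]; w[z==0]=np.nan
    return w
def tool():
    s=bot.get_obs();T=np.eye(4);q=s["orientation"];T[:3,:3]=R.from_quat([q[1],q[2],q[3],q[0]]).as_matrix();T[:3,3]=s["eef_pos"];return T
def save(d,n): cv2.imwrite("pics/"+n+".png",d["pixels"][...,::-1])
E
python3 - <<'E'
from h import *
for n in ["scene","top"]:
    d=bot.get_image(n);save(d,n+"0");w=cloud(d);np.savez(n+"0",w=w,px=d["pixels"])
    print(n,[k for k in d], np.linalg.inv(d["view"])[:3].round(3).tolist())
    for o in ["toaster","lever_knob","tall_slice","small_slice","phone","mug","salt"]:
        for r in bot.spot_in(o,d)[:2]:
            e=r["extent"];print(o,round(r["score"],2),np.round(e),w[int(e[1]),int(e[0])].round(3))
print(bot.get_obs())
E
```

```text
pics
scene ['pixels', 'z_map', 'intrinsics', 'view', 'shot'] [[-0.821, 0.438, -0.367, 0.159], [-0.571, -0.612, 0.547, 0.168], [0.015, 0.658, 0.753, 0.92]]
toaster 0.71 [316. 260.  96. 140.] [ 0.504 -0.339  0.169]
tall_slice 0.9 [339. 229.  28.  40.] [ 0.514 -0.435  0.168]
small_slice 0.56 [314. 250.  15.  26.] [ 0.541 -0.385  0.132]
phone 0.78 [235. 230.  40.  70.] [ 0.709 -0.33   0.132]
salt 0.73 [258. 286.  21.  32.] [ 0.613 -0.284  0.06 ]
top ['pixels', 'z_map', 'intrinsics', 'view', 'shot'] [[0.02, 0.99, -0.14, 0.42], [-1.0, 0.02, 0.003, -0.38], [0.005, 0.14, 0.99, 1.182]]
toaster 0.77 [337. 256. 128. 152.] [ 0.525 -0.417  0.167]
lever_knob 0.9 [319. 277.  50. 107.] [ 0.485 -0.383  0.165]
tall_slice 0.77 [352. 257.  28.  50.] [ 0.522 -0.444  0.166]
small_slice 0.67 [325. 247.  26.  38.] [ 0.547 -0.394  0.132]
phone 0.68 [296. 163.  40.  56.] [ 0.71  -0.333  0.147]
mug 0.72 [424. 290.  43.  59.] [ 0.468 -0.611  0.026]
salt 0.64 [281. 214.  20.  27.] [ 0.619 -0.302  0.088]
{'time_s': 0.8, 'joint_pos': array([-1.23163678e+00,  3.50714665e-01,  1.65179505e+00,  1.26040483e-05,
        1.13912901e+00, -8.45715344e-02]), 'joint_velocities': array([ 0.00023781, -0.00043643,  0.00064215,  0.00199764,  0.0003438 ,
        0.00068136]), 'tau': array([-2.77594074e-03, -5.06003129e+01, -2.91635460e+01, -2.01769612e-04,
        6.05411551e-04, -6.32506357e-06]), 'eef_pos': array([ 0.22617429, -0.50132233,  0.2392834 ]), 'orientation': array([-1.86185787e-05,  8.39987978e-01, -5.42605010e-01, -1.47253219e-05]), 'contact_force': array([0.91950175, 0.95575768, 0.23677958]), 'torque': array([ 0.07206408,  0.01413075, -0.00974311]), 'grip_width': 0.08544356883531408}
```

Run:
```python
from h import *
a=cv2.imread("pics/top0.png")[120:360,200:480];b=cv2.imread("pics/scene0.png")[150:390,180:460]
cv2.imwrite("pics/v1.png",np.vstack([cv2.resize(x,None,fx=2.4,fy=1.24*1,interpolation=cv2.INTER_CUBIC) for x in ()]) if 0 else np.hstack([cv2.resize(x,(400,343),interpolation=cv2.INTER_CUBIC) for x in(a,b)]))
```

```text
(no output)
```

View pics/v1.png

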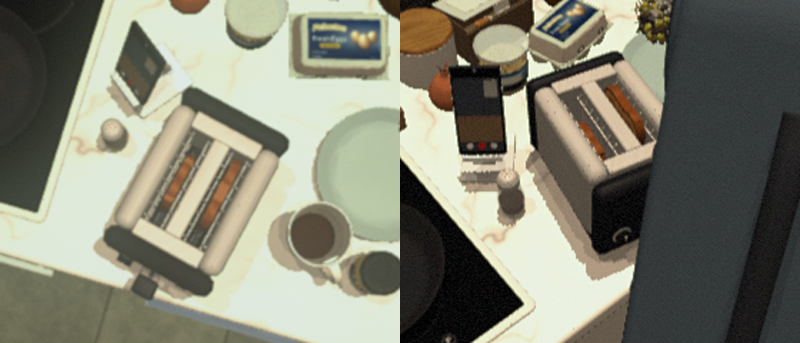

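Run:
```python
from h import *
W=np.concatenate([np.load(n+"0.npz")["w"].reshape(-1,3) for n in("top","scene")])
W=W[~np.isnan(W).any(1)]
sel=W[(abs(W[:,2]-.168)<.006)&(W[:,0]>.3)&(W[:,0]<.68)&(W[:,1]<-.2)&(W[:,1]>-.58)]
r=cv2.minAreaRect(sel[:,:2].astype(np.float32));print("toaster top",len(sel),r,cv2.boxPoints(r).round(3).tolist())
k=W[(W[:,2]>.085)&(W[:,2]<.112)&(W[:,0]>.3)&(W[:,0]<.5)&(W[:,1]<-.2)&(W[:,1]>-.58)]
print("knob-ish",len(k),np.median(k,0),k.min(0),k.max(0))
w=np.load("top0.npz")["w"]
for nm,sl in [("mug",np.s_[260:320,400:450]),("salt",np.s_[198:230,270:293])]:
    q=w[sl].reshape(-1,3);q=q[q[:,2]>.08];print(nm,len(q),q.min(0),q.max(0))
# phone
for n,sl in [("top",np.s_[130:195,270:320]),("scene",np.s_[195:265,213:257])]:
    q=np.load(n+"0.npz")["w"][sl].reshape(-1,3);q=q[(q[:,2]>.07)&(q[:,0]>.64)&(q[:,2]<.25)]
    best=None;rng=np.random.default_rng(0)
    for i in range(500):
        p=q[rng.choice(len(q),3,False)];nn=np.cross(p[1]-p[0],p[2]-p[0]);nn/=np.linalg.norm(nn)+1e-12
        m=abs((q-p[0])@nn)<.003
        if best is None or m.sum()>best.sum(): best=m
    p=q[best];c=p.mean(0);nn=np.linalg.svd(p-c)[2][2];nn*=-np.sign(nn[0])
    print(n,"phone",len(q),best.sum(),"n",nn.round(3),"c",c.round(3),p.min(0).round(3),p.max(0).round(3), "yaw",np.degrees(np.arctan2(-nn[1],-nn[0])),"tilt",np.degrees(np.arcsin(nn[2])))
    yd=np.array([nn[1],-nn[0],0]);yd/=np.linalg.norm(yd);s=(p-c)@yd;print("across",np.percentile(s,[0,2,50,98,100]).round(4), yd.round(3))
```

```text
toaster top 11033 ((0.5324099659919739, -0.41658955812454224), (0.16370825469493866, 0.24473482370376587), 62.50244140625) [[0.38600000739097595, -0.43299999833106995], [0.6029999852180481, -0.5460000038146973], [0.6790000200271606, -0.4000000059604645], [0.4620000123977661, -0.28700000047683716]]
knob-ish 697 [ 0.43955716 -0.34094355  0.10028857] [ 0.38266318 -0.57918723  0.08502247] [ 0.49972566 -0.29089036  0.11198778]
mug 440 [ 0.41549153 -0.64229062  0.08004394] [ 0.52465642 -0.54985828  0.10207405]
salt 170 [ 0.61145382 -0.30982443  0.08009877] [ 0.64142348 -0.27812435  0.09173731]
top phone 1179 1080 n [-0.589  0.763  0.267] c [ 0.707 -0.335  0.15 ] [ 0.669 -0.372  0.07 ] [ 0.749 -0.298  0.214] yaw -52.35730073474346 tilt 15.505553050404128
across [-0.0354 -0.0342 -0.0001  0.0353  0.0384] [0.792 0.611 0.   ]
scene phone 2198 1920 n [-0.581  0.77   0.264] c [ 0.708 -0.333  0.144] [ 0.667 -0.369  0.07 ] [ 0.749 -0.295  0.214] yaw -52.95733639995113 tilt 15.335462943274097
across [-0.0366 -0.0347 -0.      0.0353  0.0372] [0.798 0.602 0.   ]
```

Viewed 1: in the top half, the toaster's lever knob is at about (145,285) in the crop. The tall slice is in the right-hand slot at (218,195), and the phone is at the upper left at (145,65), facing left and towards the robot. The plan is to go to a stand-off before the knob.

```bash
cat >> h.py <<'E'
def plan(p,Rt):
    T=tool();d=np.array(p)-T[:3,3];rv=np.degrees(R.from_matrix(Rt@T[:3,:3].T).as_rotvec())
    print("shift",d.round(4),"rv",rv.round(2),"min rows",np.ceil(max(np.linalg.norm(d)/.05,np.linalg.norm(rv)/8.59)))
def frame(x,z): x,z=[np.array(a)/np.linalg.norm(a) for a in(x,z)];return np.stack([x,np.cross(z,x),z],1)
yaw=np.radians(-27.5);TX=np.array([np.cos(yaw),np.sin(yaw),0]);TY=np.array([-TX[1],TX[0],0])
C=np.array([.5324,-.4166,0])
KN=C-.15*TX+[0,0,.096]
E
python3 - <<'E'
from h import *
t=np.radians(32);z=np.sin(t)*TX-np.array([0,0,np.cos(t)])
print(KN,z);plan(KN-.12*z,frame(-TY,z))
E
```

```text
[ 0.39934838 -0.34733771  0.096     ] [ 0.47004413 -0.24468949 -0.8480481 ]
shift [ 0.1168  0.1833 -0.0415] rv [ -0.93 -33.08 -50.39] min rows 8.0
```

>>> {"fn": "apply_moves", "kwargs": {
  "series": [
    [[0.0097,0.0153,-0.0035],[-0.08,-2.76,-4.2],0.0854],
    [[0.0097,0.0153,-0.0035],[-0.08,-2.76,-4.2],0.0854],
    [[0.0097,0.0153,-0.0035],[-0.08,-2.76,-4.2],0.0854],
    [[0.0097,0.0153,-0.0035],[-0.08,-2.76,-4.2],0.0854],
    [[0.0097,0.0153,-0.0035],[-0.08,-2.76,-4.2],0.0854],
    [[0.0097,0.0153,-0.0035],[-0.08,-2.76,-4.2],0.0854],
    [[0.0097,0.0153,-0.0035],[-0.08,-2.76,-4.2],0.0854],
    [[0.0097,0.0153,-0.0035],[-0.08,-2.76,-4.2],0.0854],
    [[0.0097,0.0153,-0.0035],[-0.08,-2.76,-4.2],0.0854],
    [[0.0097,0.0153,-0.0035],[-0.08,-2.76,-4.2],0.0854],
    [[0.0097,0.0153,-0.0035],[-0.08,-2.76,-4.2],0.0854],
    [[0.0097,0.0153,-0.0035],[-0.08,-2.76,-4.2],0.0854],
    [[0,0,0],[0,0,0],0.06],
    [[0,0,0],[0,0,0],0.06]
  ]
}}

```text
time_s: 2.2
eef_pos: [0.3428, -0.3179, 0.1976]
orientation: [0.143, -0.5, 0.821, -0.236]
contact_force: [0.1, -0.2, 0.6]
grip_width: 0.0603
```

Run:
```python
from h import *
T=tool();d=bot.get_image("wrist");save(d,"w1");w=cloud(d,T@np.array(d["mount"]));np.savez("w1",w=w)
for o in ["lever_knob","toaster"]:
    for r in bot.spot_in(o,d)[:2]:
        e=r["extent"];print(o,round(r["score"],2),np.round(e),w[int(e[1]),int(e[0])].round(3))
t=np.radians(32);z=np.sin(t)*TX-np.array([0,0,np.cos(t)]);plan(KN-.12*z,frame(-TY,z))
L=np.stack([(w-C)@TX,(w-C)@TY,w[...,2]],-1).reshape(-1,3)
k=L[(L[:,0]<-.132)&(L[:,0]>-.18)&(L[:,2]>.08)&(L[:,2]<.13)]
print("knob local",len(k),np.percentile(k,[2,50,98],axis=0).round(4))
f=L[(L[:,2]>.12)&(L[:,2]<.15)&(abs(L[:,1])<.07)&(abs(L[:,0]+.125)<.015)]
if len(f)>50: print("front",len(f),np.polyfit(f[:,1],f[:,0],1),np.percentile(f[:,1],[1,99]))
```

```text
lever_knob 0.95 [324. 223.  50.  56.] [ 0.405 -0.35   0.104]
toaster 0.81 [325. 126. 263. 252.] [ 0.443 -0.37   0.163]
shift [0.0003 0.0007 0.    ] rv [ 0.09  0.02 -0.01] min rows 1.0
knob local 1760 [[-0.1636 -0.0157  0.0972]
 [-0.1511 -0.0002  0.1033]
 [-0.1351  0.0159  0.1051]]
front 3722 [ 0.00412703 -0.12435112] [-0.06820935  0.06815585]
```

View pics/w1.png

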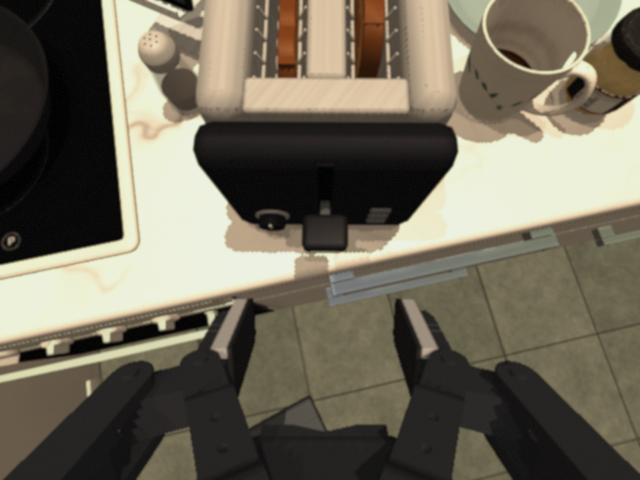

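Viewed 2: the knob is at (325,232), centred between the jaws, with a dial to its left at (272,217). The model fits to about 1 mm.

Run:
```python
from h import *
w=np.load("w1.npz")["w"];L=np.stack([(w-C)@TX,(w-C)@TY,w[...,2]],-1)
q=L[206:230,255:291].reshape(-1,3);q=q[(q[:,2]>.03)];print(np.percentile(q,[1,50,99],axis=0).round(3))
t=np.radians(32);z=np.sin(t)*TX-np.array([0,0,np.cos(t)]);plan(KN+.004*z,frame(-TY,z))
```

```text
[[-0.136  0.028  0.033]
 [-0.127  0.043  0.07 ]
 [-0.124  0.062  0.083]]
shift [ 0.0586 -0.0296 -0.1051] rv [ 0.09  0.02 -0.01] min rows 3.0
```

>>> {"fn": "apply_moves", "kwargs": {
  "series": [
    [[0.0098,-0.0049,-0.0175],[0,0,0],0.05],
    [[0.0098,-0.0049,-0.0175],[0,0,0],0.05],
    [[0.0098,-0.0049,-0.0175],[0,0,0],0.05],
    [[0.0098,-0.0049,-0.0175],[0,0,0],0.05],
    [[0.0098,-0.0049,-0.0175],[0,0,0],0.05],
    [[0.0098,-0.0049,-0.0175],[0,0,0],0.05],
    [[0,0,0],[0,0,0],0.025],
    [[0,0,0],[0,0,0],0.02],
    [[0,0,0],[0,0,0],0.02],
    [[0,0,0],[0,0,0],0.02],
    [[0,0,0],[0,0,0],0.02]
  ],
  "force": 50
}}

```text
time_s: 3.45
eef_pos: [0.4009, -0.3483, 0.0932]
orientation: [0.142, -0.498, 0.822, -0.237]
contact_force: [0.0, -7.0, -6.7]
grip_width: 0.0329
```

>>> {"fn": "apply_moves", "kwargs": {
  "series": [
    [[0,0,0.006],[0,0,0],0.02],
    [[0,0,0.006],[0,0,0],0.02],
    [[0,0,0.006],[0,0,0],0.02],
    [[0,0,0.006],[0,0,0],0.02],
    [[0,0,0.006],[0,0,0],0.02],
    [[0,0,0.006],[0,0,0],0.02],
    [[0,0,0.006],[0,0,0],0.02],
    [[0,0,0.006],[0,0,0],0.02],
    [[0,0,0.004],[0,0,0],0.02],
    [[0,0,0.001],[0,0,0],0.02],
    [[0,0,0],[0,0,0],0.02]
  ]
}}

```text
time_s: 4.55
eef_pos: [0.4006, -0.3482, 0.1442]
orientation: [0.142, -0.498, 0.822, -0.236]
contact_force: [21.1, -20.3, -41.3]
grip_width: 0.0328
```

>>> {"fn": "apply_moves", "kwargs": {
  "series": [
    [[0,0,-0.001],[0,0,0],0.05],
    [[0,0,0],[0,0,0],0.05],
    [[0,0,0],[0,0,0],0.05],
    [[-0.0047,0.0024,0.0085],[0,0,0],0.05],
    [[-0.0094,0.0049,0.017],[0,0,0],0.05],
    [[-0.0141,0.0073,0.0255],[0,0,0],0.05],
    [[-0.0188,0.0098,0.034],[0,0,0],0.05]
  ]
}}

```text
time_s: 5.25
eef_pos: [0.3533, -0.3222, 0.2296]
orientation: [0.142, -0.499, 0.822, -0.235]
contact_force: [-0.2, 0.1, -0.1]
grip_width: 0.0498
```

Run:
```python
from h import *
d=bot.get_image("top");save(d,"top1");w=cloud(d);T=tool();d2=bot.get_image("wrist");save(d2,"w2");w2=cloud(d2,T@np.array(d2["mount"]))
for n,W in(("top",w),("wrist",w2)):
    L=np.stack([(W-C)@TX,(W-C)@TY,W[...,2]],-1).reshape(-1,3)
    for y in(-.03,.03):
        k=L[(abs(L[:,1]-y)<.02)&(abs(L[:,0])<.075)&(L[:,2]>.176)&(L[:,2]<.23)]
        print(n,y,len(k),np.percentile(k,[1,50,99],axis=0).round(4).tolist() if len(k) else 0)
        k2=k[k[:,2]>.195]
        if len(k2)>10: print(" hi",len(k2),np.polyfit(k2[:,0],k2[:,1],1).round(4),np.percentile(k2,[2,50,98],axis=0).round(4).tolist())
    k=L[(L[:,0]<-.134)&(L[:,0]>-.17)&(abs(L[:,1])<.02)&(L[:,2]>.12)&(L[:,2]<.165)]
    print("knob",len(k),np.percentile(k,[2,50,98],axis=0).round(4).tolist() if len(k) else 0)
t=np.radians(0);z=np.array([0,0,-1.]);plan(C-.03*TY+[0,0,.26+.008],frame(-TY,z))
cv2.imwrite("pics/v3.png",d2["pixels"][...,::-1])
```

```text
top -0.03 455 [[-0.0395, -0.0391, 0.1947], [0.0098, -0.0317, 0.2158], [0.0622, -0.0245, 0.2219]]
 hi 449 [-0.0022 -0.0317] [[-0.0377, -0.0389, 0.2013], [0.0101, -0.0317, 0.2158], [0.0603, -0.0246, 0.221]]
top 0.03 253 [[-0.0291, 0.0215, 0.1764], [0.0033, 0.028, 0.1819], [0.0364, 0.0348, 0.1871]]
knob 269 [[-0.1629, -0.0169, 0.1484], [-0.149, -0.001, 0.1543], [-0.1353, 0.0151, 0.1588]]
wrist -0.03 2206 [[-0.041, -0.0379, 0.1767], [-0.032, -0.0292, 0.2062], [0.0134, -0.0238, 0.2192]]
 hi 1629 [ 0.1352 -0.0262] [[-0.0404, -0.0378, 0.1958], [-0.0307, -0.03, 0.2108], [-0.0068, -0.0239, 0.2191]]
wrist 0.03 1332 [[-0.0303, 0.0219, 0.1762], [-0.0085, 0.0283, 0.1827], [0.0207, 0.0349, 0.1852]]
knob 1986 [[-0.1637, -0.0157, 0.1494], [-0.151, 0.0, 0.1554], [-0.136, 0.0158, 0.1572]]
shift [ 0.1649 -0.1201  0.0344] rv [15.16 28.57 -0.  ] min rows 5.0
```

View pics/v3.png

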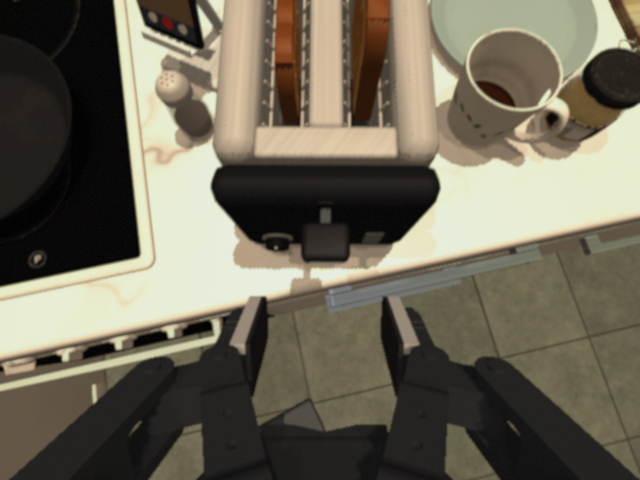

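Viewed 3: the knob is raised at (326,240) and both slices stand out of the slots. The depth data gives the knob's top at 0.156 m and the tall slice's top at 0.219 m, so the lift is fully up.

>>> {"fn": "apply_moves", "kwargs": {
  "series": [
    [[0,0,0.02],[0,0,0],0.05],
    [[0,0,0.0144],[0,0,0],0.05],
    [[0.01925,-0.01395,0],[1.684,3.174,0],0.05],
    [[0.01925,-0.01395,0],[1.684,3.174,0],0.05],
    [[0.01925,-0.01395,0],[1.684,3.174,0],0.05],
    [[0.01925,-0.01395,0],[1.684,3.174,0],0.05],
    [[0.01925,-0.01395,0],[1.684,3.174,0],0.05],
    [[0.01925,-0.01395,0],[1.684,3.174,0],0.05],
    [[0.01925,-0.01395,0],[1.684,3.174,0],0.05],
    [[0.01925,-0.01395,0],[1.684,3.174,0],0.05],
    [[0.01925,-0.01395,0],[1.684,3.174,0],0.05],
    [[0,0,0],[0,0,0],0.05]
  ]
}}

```text
time_s: 6.55
eef_pos: [0.5294, -0.4495, 0.2615]
orientation: [-0.001, -0.518, 0.855, 0.004]
contact_force: [0.6, -0.3, -0.6]
grip_width: 0.0499
```

Run:
```python
from h import *
T=tool();d=bot.get_image("wrist");save(d,"w3");W=cloud(d,T@np.array(d["mount"]))
L=np.stack([(W-C)@TX,(W-C)@TY,W[...,2]],-1).reshape(-1,3)
k=L[(abs(L[:,1]+.03)<.015)&(abs(L[:,0])<.075)&(L[:,2]>.2)&(L[:,2]<.226)]
print(len(k),np.percentile(k,[1,50,99],axis=0).round(4).tolist(),np.polyfit(k[:,0],k[:,1],1))
t=k[k[:,2]>.205]
for x in np.arange(-.045,.065,.01):
    m=t[abs(t[:,0]-x)<.005]
    if len(m)>8: print(round(x,3),len(m),np.percentile(m[:,1],[3,97]).round(4),np.percentile(m[:,2],[50,97]).round(4))
plan(C+.010*TX-.031*TY+[0,0,.186],frame(-TY,[0,0,-1.]))
```

```text
4249 [[-0.0306, -0.0384, 0.2022], [0.0231, -0.0315, 0.2164], [0.0631, -0.0242, 0.2199]] [-0.0054036 -0.0312681]
-0.035 47 [-0.0376 -0.0249] [0.2117 0.2132]
-0.025 241 [-0.0379 -0.0246] [0.2168 0.2184]
-0.015 378 [-0.0378 -0.0241] [0.2188 0.2198]
-0.005 476 [-0.0384 -0.0241] [0.2172 0.2195]
0.005 406 [-0.0377 -0.0242] [0.2158 0.2169]
0.015 436 [-0.0381 -0.0243] [0.2158 0.217 ]
0.025 423 [-0.038  -0.0249] [0.2161 0.2179]
0.035 460 [-0.0382 -0.0248] [0.2187 0.22  ]
0.045 547 [-0.0382 -0.0248] [0.218  0.2197]
0.055 591 [-0.0382 -0.0253] [0.2126 0.2167]
shift [-0.0014  0.     -0.0758] rv [-0.37 -0.27  0.07] min rows 2.0
```

View pics/w3.png

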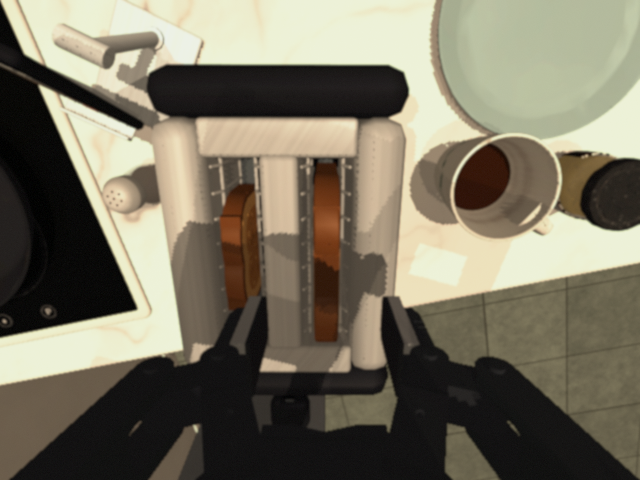

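Viewed 4: the tall slice is in the right slot at (327,250), between the jaws, and the small slice is at (240,240). I'll descend and grip.

>>> {"fn": "apply_moves", "kwargs": {
  "series": [
    [[-0.0006,-0.0005,-0.016],[-0.37,-0.27,0.07],0.05],
    [[0,0,-0.016],[0,0,0],0.05],
    [[0,0,-0.016],[0,0,0],0.045],
    [[0,0,-0.014],[0,0,0],0.045],
    [[0,0,-0.0138],[0,0,0],0.045],
    [[0,0,0],[0,0,0],0.03],
    [[0,0,0],[0,0,0],0.02],
    [[0,0,0],[0,0,0],0.008],
    [[0,0,0],[0,0,0],0.005],
    [[0,0,0],[0,0,0],0.005],
    [[0,0,0],[0,0,0],0.005],
    [[0,0,0],[0,0,0],0.005]
  ],
  "force": 30
}}

```text
time_s: 7.8
eef_pos: [0.5272, -0.449, 0.1884]
orientation: [0.001, -0.519, 0.855, -0.001]
contact_force: [0.2, -0.6, 2.5]
grip_width: 0.0147
```

>>> {"fn": "apply_moves", "kwargs": {
  "series": [
    [[0,0,0.008],[0,0,0],0.005],
    [[0,0,0.01],[0,0,0],0.005],
    [[0,0,0.015],[0,0,0],0.005],
    [[0,0,0.015],[0,0,0],0.005],
    [[0,0,0.015],[0,0,0],0.005],
    [[0,0,0.015],[0,0,0],0.005],
    [[0,0,0.015],[0,0,0],0.005],
    [[0,0,0.015],[0,0,0],0.005],
    [[0,0,0.015],[0,0,0],0.005],
    [[0,0,0.01],[0,0,0],0.005],
    [[0,0,0.007],[0,0,0],0.005],
    [[0,0,0],[0,0,0],0.005]
  ]
}}

```text
time_s: 9.0
eef_pos: [0.5272, -0.4489, 0.3288]
orientation: [0.001, -0.519, 0.855, -0.001]
contact_force: [0.5, 0.6, -0.2]
grip_width: 0.0145
```

```bash
cat >> h.py <<'E'
y=np.radians(-52.65);n=np.array([-np.cos(y)*np.cos(np.radians(15)),-np.sin(y)*np.cos(np.radians(15)),np.sin(np.radians(15))])
zp=np.array([0,0,1])-n*n[2];zp/=np.linalg.norm(zp)
c=np.array([.7075,-.334,.147]);LENS=c+zp*(.205-.147)/zp[2];VP=LENS+.15*n
E
python3 - <<'E'
from h import *
d=bot.get_image("top");save(d,"top2");w=cloud(d)
L=np.stack([(w-C)@TX,(w-C)@TY,w[...,2]],-1).reshape(-1,3)
k=L[(abs(L[:,1]-.03)<.02)&(abs(L[:,0])<.075)&(L[:,2]>.176)&(L[:,2]<.2)];print("small",len(k))
print(n,zp,LENS,VP)
# mid of slice is at: grasp TCP z .1884 (slice top .219 -> mid .1665) => mid = TCP + .022*toolz
plan(VP+.022*zp,frame(-n,-zp))
E
```

```text
small 217
[-0.58601015  0.76785728  0.25881905] [ 0.15702095 -0.20574674  0.96592583] [ 0.71692848 -0.34635427  0.205     ] [ 0.62902696 -0.23117568  0.24382286]
shift [ 0.1054  0.2131 -0.0628] rv [15.75  1.48 64.48] min rows 8.0
```

>>> {"fn": "apply_moves", "kwargs": {
  "series": [
    [[0.0075,0.0152,0],[1.125,0.106,4.606],0.005],
    [[0.0075,0.0152,0],[1.125,0.106,4.606],0.005],
    [[0.0075,0.0152,0],[1.125,0.106,4.606],0.005],
    [[0.0075,0.0152,0],[1.125,0.106,4.606],0.005],
    [[0.0075,0.0152,0],[1.125,0.106,4.606],0.005],
    [[0.0075,0.0152,0],[1.125,0.106,4.606],0.005],
    [[0.0075,0.0152,0],[1.125,0.106,4.606],0.005],
    [[0.0075,0.0152,0],[1.125,0.106,4.606],0.005],
    [[0.0075,0.0152,0],[1.125,0.106,4.606],0.005],
    [[0.0075,0.0152,0],[1.125,0.106,4.606],0.005],
    [[0.0075,0.0152,0],[1.125,0.106,4.606],0.005],
    [[0.0075,0.0152,0],[1.125,0.106,4.606],0.005],
    [[0.0075,0.0152,0],[1.125,0.106,4.606],0.005],
    [[0.0075,0.0152,0],[1.125,0.106,4.606],0.005],
    [[0,0,-0.0125],[0,0,0],0.005],
    [[0,0,-0.0125],[0,0,0],0.005],
    [[0,0,-0.0125],[0,0,0],0.005],
    [[0,0,-0.0125],[0,0,0],0.005],
    [[0,0,-0.0128],[0,0,0],0.005],
    [[0,0,0],[0,0,0],0.005]
  ]
}}

```text
time_s: 11.05
eef_pos: [0.6313, -0.236, 0.2627]
orientation: [-0.058, 0.888, -0.44, -0.119]
contact_force: [1.0, -0.3, 0.4]
grip_width: 0.0147
```

Run:
```python
from h import *
plan(VP+.022*zp,frame(-n,-zp))
yd=np.cross(zp,-n)
d2=bot.get_image("scene");T=tool();d=bot.get_image("wrist");im=[]
for nm,dd,W in(("wrist",d,cloud(d,T@np.array(d["mount"]))),("scene",d2,cloud(d2))):
    L=np.stack([(W-VP)@yd,(W-VP)@n,(W-VP)@zp],-1)
    m=(abs(L[...,1])<.03)&(abs(L[...,0])<.07)&(L[...,2]>-.08)&(L[...,2]<.06)
    px=dd["pixels"].astype(int);m&=(px[...,0]-px[...,2]>35)
    k=L[m];print(nm,len(k),np.percentile(k,[1,50,99],axis=0).round(4).tolist())
    for s in (1,-1):
        pass
    if len(k)>50:
        A=np.c_[k[:,[0,2]],np.ones(len(k))];r=np.abs(k[:,1]-np.median(k[:,1]))<.008
        print(" plane slopes(deg)",np.degrees(np.linalg.lstsq(A[r],k[r,1],rcond=None)[0][:2]).round(2))
    for r in bot.spot_in("tall_slice",dd)[:1]: print(r["score"],np.round(r["extent"]))
    im.append(cv2.resize(dd["pixels"][...,::-1],(400,300)) if nm=="wrist" else cv2.resize(dd["pixels"][130:370,160:480,::-1],(400,300),interpolation=cv2.INTER_CUBIC))
cv2.imwrite("pics/v5.png",np.hstack(im))
```

```text
shift [0.0012 0.0003 0.0024] rv [-0.07 -0.18  0.04] min rows 1.0
wrist 9399 [[-0.0272, -0.007, -0.0265], [0.025, -0.0004, 0.0486], [0.0532, 0.0063, 0.0523]]
 plane slopes(deg) [0.02 0.22]
0.75 [326. 304.  44. 250.]Traceback (most recent call last):
  File "<stdin>", line 9, in <module>
    return _quantile_unchecked(
        a, q, axis, out, overwrite_input, method, keepdims, weights)
    return _ureduce(a,
                    func=_quantile_ureduce_func,
    ...<5 lines>...
                    overwrite_input=overwrite_input,
                    method=method)
    r = func(a, **kwargs)
    result = _quantile(arr,
                       quantiles=q,
    ...<2 lines>...
                       out=out,
                       weights=wgt)
    slices_having_nans = np.isnan(arr[-1, ...])
                                  ~~~^^^^^^^^^
IndexError: index -1 is out of bounds for axis 0 with size 0
```

>>> {"fn": "apply_moves", "kwargs": {
  "series": [
    [[0.001,0,0.001],[0,0,0],0.005],
    [[0,0,0],[0,0,0],0.005],
    [[0,0,0],[0,0,0],0.005],
    [[0,0,0],[0,0,0],0.005],
    [[0,0,0],[0,0,0],0.005]
  ]
}}

```text
time_s: 11.7
eef_pos: [0.633, -0.236, 0.2661]
orientation: [-0.058, 0.889, -0.44, -0.117]
contact_force: [0.0, 1.0, -0.3]
grip_width: 0.0147
```

Run:
```python
from h import *
plan(VP+.022*zp,frame(-n,-zp))
d2=bot.get_image("scene");d=bot.get_image("wrist");t=bot.get_image("top");w=cloud(t)
L=np.stack([(w-C)@TX,(w-C)@TY,w[...,2]],-1).reshape(-1,3)
k=L[(L[:,0]<-.134)&(L[:,0]>-.17)&(abs(L[:,1])<.02)&(L[:,2]>.08)&(L[:,2]<.165)]
print("knob z",np.median(k[:,2]) if len(k) else 0)
k=L[(abs(L[:,1]-.03)<.012)&(abs(L[:,0])<.06)&(L[:,2]>.176)&(L[:,2]<.2)];print("small",len(k),np.median(k,0) if len(k) else 0)
for nm,sl in [("mug",np.s_[260:320,400:450]),("salt",np.s_[198:230,270:293])]:
    q=w[sl].reshape(-1,3);q=q[(q[:,2]>.08)&(q[:,2]<.11)];print(nm,len(q),q.min(0) if len(q) else 0,q.max(0) if len(q) else 0)
f=lambda a:cv2.resize(a[...,::-1],(400,300),interpolation=cv2.INTER_CUBIC)
cv2.imwrite("pics/v6.png",np.vstack([np.hstack([f(d["pixels"]),f(d2["pixels"][130:370,160:480])]),np.hstack([f(t["pixels"][90:350,180:480]),f(d2["pixels"])])]))
s=bot.get_obs();print(s["contact_force"],s["grip_width"],s["time_s"],abs(s["joint_velocities"]).max())
```

```text
shift [-0.0006  0.0003 -0.001 ] rv [ 0.01 -0.   -0.  ] min rows 1.0
knob z 0.15427490927795406
small 248 [0.00316829 0.02786036 0.18193169]
mug 446 [ 0.41743294 -0.64247671  0.08002735] [ 0.52462167 -0.5499573   0.1003816 ]
salt 171 [ 0.61125266 -0.30970235  0.08025357] [ 0.641359   -0.27830341  0.09565551]
[-0.00670788 -0.29967045 -0.40592125] 0.014359627573490992 11.85 0.0013138772351782876
```

View pics/v6.png

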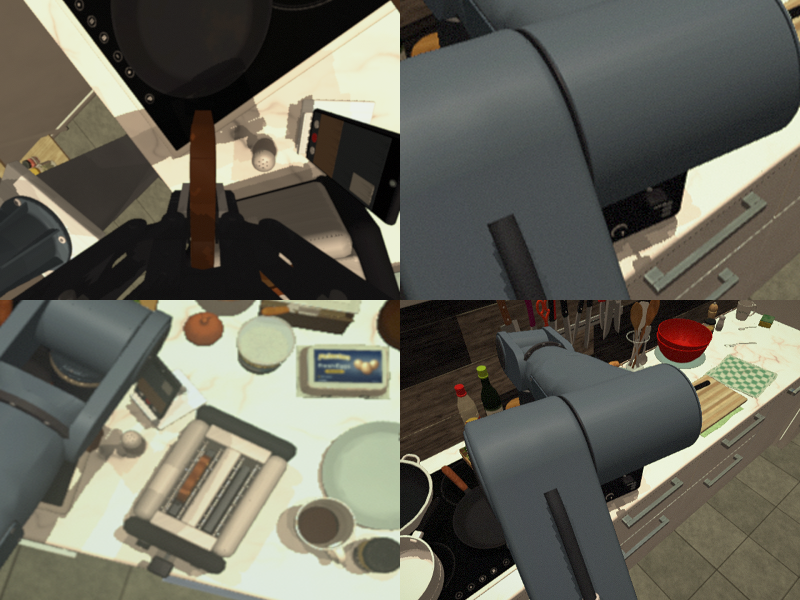

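Viewed 5: the wrist view shows the slice upright in the jaws at (202,190) and clear of everything, with the phone at (350,165) to one side. The top view shows the small slice still in its slot and the knob up at (160,567).

```bash
python3 -c "
from bench import bot
print(bot.finish_job())"
```

```text
the job is handed in; nothing more can be done
None
```

I raised the lift lever fully, drew out the taller slice and handed the job in while holding it still in front of the phone, domed top up. This took 11.85 s on the robot's clock.

**Slice pose:** from the wrist camera and the last small correction, the middle of the slice is within about 2 mm of the view point. Its face is within about 0.3° of square to the screen I measured. The phone's pose came from the first pictures: two cameras agreed on the screen's direction to about 0.6°. I didn't measure it again after moving.

**Last checks:**
- **Grip:** the slice is held at about 14.5 mm opening, with contact force under 1 N and the arm at rest.
- **Lever:** the top of the knob is at about 0.155 m, which is the fully raised position.
- **Small slice:** it is still in its slot.
- **Mug and salt shaker:** neither has moved, to within about 2 mm.

**Limits:**
- In the final pose the arm blocked the scene camera, so it could not confirm the slice a second time.
- When the lever reached its upper stop, the force on the tool rose to about 50 N, under the 120 N wrist limit. I eased it off before letting go of the knob.

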